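# Tuck copper flashing under a model roof's lapped shingles

### The arm

A 7-joint arm with a two-finger parallel gripper is mounted at the origin on the work surface. World frame = base frame: x ahead of the robot, y to its left, z up, the work surface at z = 0. Lengths are in m, angles in rad, forces in N, time in s.
With the tool pointing down it reaches from about 0.4 to 0.875 m from the base axis. Payload 6.5 kg.
Tool frame: the origin (TCP) lies at the very end of the fingers, on their centre line; the grasp point (between the pads) lies arm.pinch_z behind it (arm.pinch_z is the distance from the TCP to the grasp point, in m); z points along the fingers, y is the direction in which the jaws open and shut (so a half turn about z gives the same grasp; the last joint's range is limited). The gripper opens to 88 mm and grips with 3 to 60 N. Pads are 18 mm wide; open, the fingers measure 123 mm over their backs; the gripper's body (75 mm by 187 mm) begins 45 mm behind the grasp point.
Start: joints at [-1.392, 0.536, -0.004, 1.538, 0.003, 1.067, -0.071], TCP at [0.158, 0.631, 0.212] pointing down, gripper open.
Joint ranges: [-2.7, 2.7], [-0.37, 2.16], [-1.27, 1.26], [0.24, 2.4], [-1.31, 4.45], [0.19, 1.91], [-2.76, 2.76]. Speed limits (rad/s): [2.39, 2.39, 3.14, 3.14, 3.14, 3.14, 3.14].

### API

Orientations are given as a unit quaternion [w, x, y, z].
In Python, from cell import monitor, eyes, ticket, arm gives the robot as it stands.
- The arm moves only by the tool send_rows, never from a script. Its argument "series" is text: rows parted by semicolons, each of 5 numbers parted by spaces: the opening, from -1 (shut) to 1 (fully open), then the shift along the tool's x, y, z in m, then the turn about the tool's z in rad. A call has 1 to 5 rows; each row is the pose to reach, as a shift and turn from the pose measured when the call began, along the tool's axes at that moment; what a row does not reach only later rows make up. A row lasts 1/8 s, in which the tool goes at most 62.5 mm and 10.7 degrees, less where a joint would pass 70% of its speed; a pose out of reach is approached as far as the arm can. A call with a gripper value outside its range is refused whole. The fingers move at their own pace and stop on an object; "force" is the grip in N (left out, the last holds). Time passes only in rows, so rows that repeat a pose let the fingers close. It gives the time, the measured TCP pose, the force and the opening at its end, in the units of the state.
- monitor.observe(): the state, without advancing time (a new reading comes with each control period).
- eyes.grab_frame(name): name is "scene" or "top"; returns a dict with "image" (420x560x3 uint8, red, green, blue), "fov_y" (degrees; the focal length in pixels is half the picture's height over the tangent of half this angle, whatever the lens; pixels are square), "cx", "cy" (the principal point, pixels), "rvec" (rotation vector, rad) and "tvec" (3), from world to camera coordinates, as OpenCV has them. Camera axes: x right, y down, z forward; pixel columns grow to the right and rows downward; lengths in m; the calibration is good to about 2 mm. A picture is of the moment at which its call begins. There is no depth.
- ticket.job_done(): hands the job in, once; it reports no verdict.
The state is a dict: "time_s": time; "qpos": joint angles; "qd": joint speeds; "tau": joint torques, N m; "position": TCP position; "eef_rot": TCP orientation; "force": force on the tool from outside, world axes, zero at the start; "ft_torque": the same for the moment, N m; "finger_gap": finger opening in m.
Only numpy, scipy, OpenCV 4.12 (cv2) and the standard library are available. Lean on these libraries where they do the work, as an engineer would, in place of code of your own. Each camera call takes 0.05 s, during which the arm holds its last target.

### The job

Pick up the copper flashing by its standing seam and lay it flat on the bare plywood of the model roof just below the shingles, squared up to them and centred. Then slide it up the slope under the loose bottom shingle course, without lifting that course, until the dark line scribed on the flashing meets the course's lower edge. Finish while still holding the flashing pressed flat and firmly (about 10 N) against the roof board: do not let go; leave everything else on the desk where it is.

Things in the scene. Friction and masses are not known exactly. Their poses are not given: they have to be found in the camera images.
- flashing_seam (a point): Copper flashing, loose, about 150 g, flat on the 3 mm mat: flange 95 (x) by 120 (y) by 4 mm with an upright seam (rib 10 mm thick in x, 120 long in y, top 38 mm above the underside), to be pinched across its thickness. Point: middle of the seam, 19 mm above the underside. x points level to the leading edge (the one to tuck), 70 mm ahead; rear edge 25 mm behind; z up.
- flashing: The same flashing; origin on its underside directly below the middle of the seam, same axes. A dark line is scribed across the top of the flange 25 mm back from the leading edge (45 mm ahead of the seam).
- flashing_edge (a point): Middle of the flashing's leading edge, at its underside; same axes.
- deck: Plywood roof board, 280 (x) by 240 mm (y), sloping up at 15 degrees. Origin: centre of its top face, about 70 mm above the desk; x up the slope, y across, z outward normal. It gives under a push: 0.4 mm per N, up to 10 mm. Bare from x = -140 to +20 mm, where the loose course begins; under that is a batten at x = +90. Fixed shingles, up to 32 mm above the board, beyond x = +70.
- shingle_lip (a point): Middle of the lower edge of the loose shingle course (flat grey slate 6 mm thick, 232 mm wide, parallel to the board), at its underside, 10 mm above the board: the gap to tuck into. Axes as the deck's while the course is down. A thin yellow line on top marks this edge.
- shingle (a joint): Lift angle of the loose shingle course in rad about its hinge 80 mm up-slope of its lower edge: 0 lying down, growing as it is lifted (0.1 = lower edge raised 8 mm). A weak spring (about 0.6 N at the edge) and its weight hold it down.
- brush_jar: Bystander: glass jar of brushes, 84 mm wide, 195 mm high with the brushes; origin under its centre.
- glue: Bystander: white glue bottle, 56 mm wide, 140 mm high; origin under its centre.
- paint_pot: Bystander: small paint pot, 60 mm wide, 60 mm high; origin under its centre.
- tin: Bystander: open cream tin, 130 x 190 mm, 55 mm high; origin under its centre.
- palette: Bystander: white paint palette, 90 x 170 mm, 20 mm high; origin under its centre.
- spare_shingles: Bystander: little stack of slate shingles, about 75 x 55 mm, 18 mm high; origin under its centre.
Not all that is in view belongs to the job. Several things look just like the flashing: the one meant starts farthest from the robot's base.

How it is judged:
On the way:
1. the flashing lies flat on the bare roof board, its leading edge still below the shingles (contact force between flashing and deck above 0.3 N and x of flashing_edge in the frame of deck between -0.09 and 0.019 m and y of flashing_edge in the frame of deck between -0.05 and 0.05 m and angle between the z axis of flashing and the z axis of deck, either way round below 0.1 rad and angle between the x axis of flashing and the x axis of deck, either way round below 0.2 rad and z of flashing_edge in the frame of deck below 0.007 m), for 0.1 s.
At the end, for the whole second after the job is handed in: Leading edge 13 to 37 mm under the shingle course, within 25 mm of the board's middle, square within 0.12 rad, flat on the board within 0.06 rad, still held by the fingers and pressed on the board with 4 to 45 N; the shingle course lies down (below 0.03 rad) (angle between the z axis of flashing and the z axis of deck, either way round below 0.06 rad and angle between flashing's own z axis and vertical below 0.6 rad and x of flashing_edge in the frame of deck between 0.033 and 0.057 m and y of flashing_edge in the frame of deck between -0.025 and 0.025 m and z of flashing_edge in the frame of deck below 0.006 m and z of flashing in the frame of deck below 0.004 m and angle between the x axis of flashing and the x axis of deck, either way round below 0.12 rad and contact force between flashing and deck between 4 and 45 N and contact force between the fingers and flashing above 3 N and value of joint shingle below 0.03 rad); the arm keeps its last pose, push and grip.
It fails at once if the loose shingle course was lifted more than 8 mm at its edge (value of joint shingle above 0.1 rad).
It fails at once if a bystander was moved more than 20 mm (distance of any of brush_jar, glue, paint_pot, tin, palette, spare_shingles from where it was at the start of the episode above 0.02 m).
It also fails if it takes over 40 s, if anything falls off the work surface, if the arm or the gripper's body presses on something with over 40 N, if the wrist force passes 120 N, or if a joint passes its speed limit or range.

## Working session

There is one attempt and no reset: what is moved stays moved. The work goes in short steps, Python scripts to look and compute and a tool call to move; the robot and the scene stay as the last step left them, time stands still between calls to the robot, and variables do not carry over. Pictures are saved under pics/ and viewed, and the job is handed in when it is done.

Besides the shell and the picture viewer there is one more tool, called after "Emit:" as name(argument=value, ...) on one line, values as JSON. send_rows: Moves the arm, as the interface text tells. Its arguments: {"type":"object","properties":{"series":{"type":"string"},"force":{"type":"number"}},"required":["series"]}

```bash
mkdir -p pics; ls; python3 - <<'E'
from cell import monitor, eyes, ticket, arm
import cv2
print(arm.pinch_z, monitor.observe())
for n in("scene","top"):
    f=eyes.grab_frame(n); cv2.imwrite(f"pics/{n}0.png",f["image"][:,:,::-1])
    print(n,{k:v for k,v in f.items() if k!="image"})
E
```

```text
pics
0.0187 {'time_s': 0.0, 'qpos': array([-1.39219832,  0.53715917, -0.00443176,  1.53884363,  0.00258745,
        1.06731453, -0.07122191]), 'qd': array([-3.68133427e-04,  2.97846994e-04,  8.80652628e-04,  1.66442388e-04,
        1.22606331e-03,  1.03942157e-03,  9.04372540e-05]), 'tau': array([-4.63941506e-04, -5.70968986e+01,  9.90550630e-01, -2.51611322e+01,
       -5.62258589e-02,  1.75711146e-02,  1.56386927e-04]), 'position': array([0.15739547, 0.6299805 , 0.21075522]), 'eef_rot': array([-4.56962888e-05,  1.22074708e-01,  9.92520542e-01, -8.58257716e-04]), 'force': array([ 0.41028115,  0.40999928, -1.21168004]), 'ft_torque': array([-0.01243982,  0.01810275, -0.023006  ]), 'finger_gap': 0.08861283265615362}
scene {'fov_y': 53.14286863092462, 'cx': 281.77828657708204, 'cy': 206.09988998587522, 'rvec': array([ 2.38058862,  0.75485908, -0.26262215]), 'tvec': array([-0.35701035, -0.16672569,  1.47384224])}
top {'fov_y': 56.59474796942989, 'cx': 283.2536281570169, 'cy': 208.90865936116674, 'rvec': array([ 2.15927351, -2.18975091,  0.05940054]), 'tvec': array([-0.03042363,  0.47728231,  1.10604574])}
```

View pics/scene0.png

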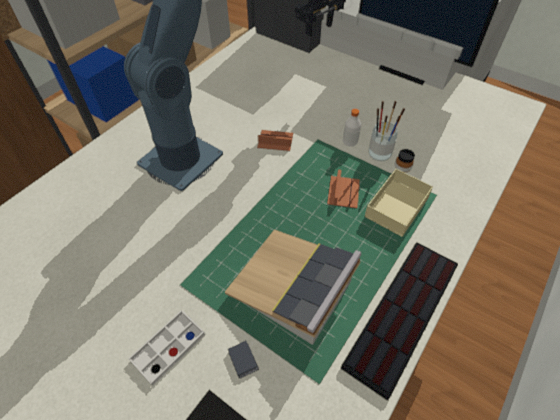

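View pics/top0.png

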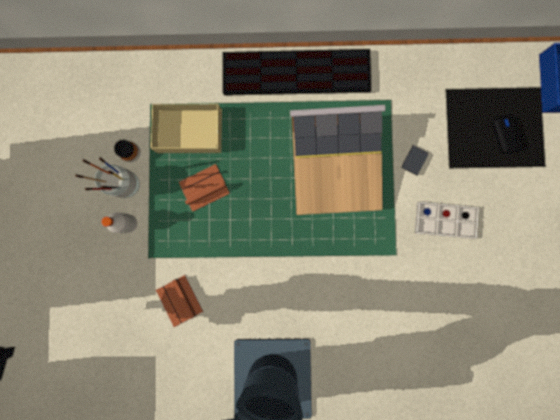

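```bash
cat > h.py <<'E'
import numpy as np, cv2
from cell import monitor, eyes, ticket, arm
from scipy.spatial.transform import Rotation as R
def grab(n,save=None):
    f=eyes.grab_frame(n)
    if save: cv2.imwrite(f"pics/{save}.png",f["image"][:,:,::-1])
    return f
def cam(f):
    Rm=cv2.Rodrigues(np.array(f["rvec"]))[0]; t=np.array(f["tvec"])
    fl=210/np.tan(np.radians(f["fov_y"])/2)
    return Rm,t,fl
def ray(f,uv):
    Rm,t,fl=cam(f)
    d=Rm.T@np.array([(uv[0]-f["cx"])/fl,(uv[1]-f["cy"])/fl,1.0]); return -Rm.T@t,d
def onz(f,uv,z):
    c,d=ray(f,uv); return c+d*(z-c[2])/d[2]
def tri(rs):
    A=np.zeros((3,3));b=np.zeros(3)
    for c,d in rs:
        d=d/np.linalg.norm(d);P=np.eye(3)-np.outer(d,d);A+=P;b+=P@c
    x=np.linalg.solve(A,b); return x,[np.linalg.norm((np.eye(3)-np.outer(d,d)/(d@d))@(x-c)) for c,d in rs]
def proj(f,p):
    Rm,t,fl=cam(f);q=Rm@np.array(p)+t;return q[:2]/q[2]*fl+[f["cx"],f["cy"]]
def crop(f,x0,y0,x1,y1,k,name):
    im=cv2.resize(f["image"][y0:y1,x0:x1],None,fx=k,fy=k,interpolation=cv2.INTER_CUBIC)
    cv2.imwrite(f"pics/{name}.png",im[:,:,::-1])
E
python3 - <<'E'
from h import *
t=grab("top");s=grab("scene")
crop(t,140,95,240,225,5,"a_top"); crop(t,280,95,400,225,5,"b_top")
crop(s,300,150,400,230,7,"a_sc"); crop(s,220,220,370,345,5,"b_sc")
E
```

```text
(no output)
```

View pics/a_top.png

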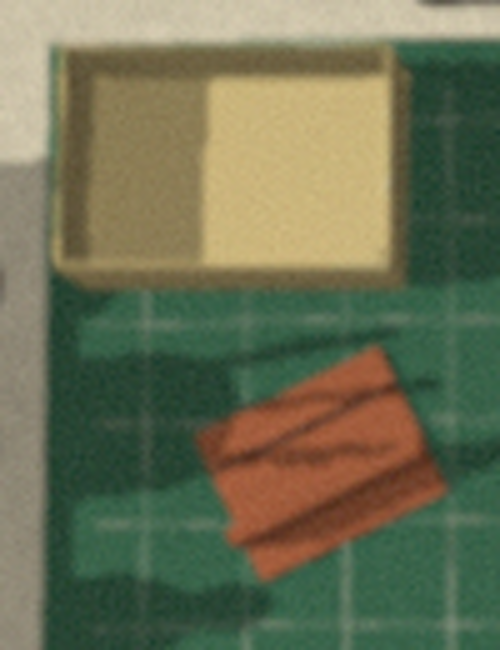

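View pics/a_sc.png

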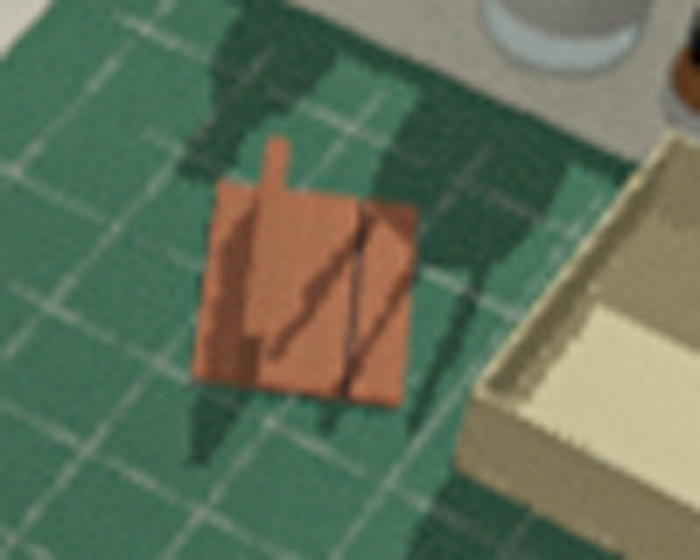

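View pics/b_top.png

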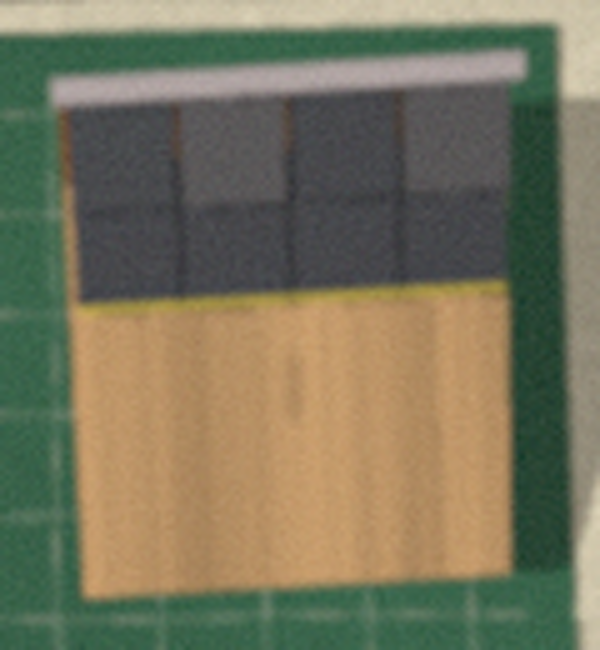

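View pics/b_sc.png

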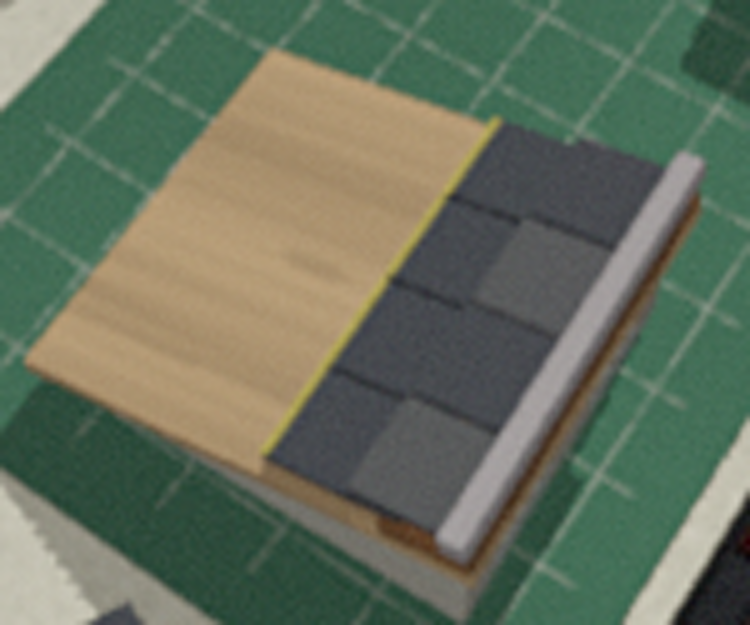

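```bash
cat > m.py <<'E'
from h import *
def mask(f,lo,hi,roi):
    hsv=cv2.cvtColor(cv2.resize(f["image"],None,fx=4,fy=4,interpolation=cv2.INTER_CUBIC),cv2.COLOR_RGB2HSV)
    m=cv2.inRange(hsv,np.array(lo),np.array(hi)); z=np.zeros_like(m); x0,y0,x1,y1=[4*v for v in roi]; z[y0:y1,x0:x1]=m[y0:y1,x0:x1]
    z=cv2.morphologyEx(z,cv2.MORPH_CLOSE,np.ones((9,9)));z=cv2.morphologyEx(z,cv2.MORPH_OPEN,np.ones((9,9)))
    return z
def big(m):
    cs,_=cv2.findContours(m,cv2.RETR_EXTERNAL,cv2.CHAIN_APPROX_NONE); return max(cs,key=cv2.contourArea)
def px(c): return (np.asarray(c,float)+0.5)/4-0.5
def quad(c,eps=0.03):
    ap=cv2.approxPolyDP(cv2.convexHull(c),eps*cv2.arcLength(c,True),True)[:,0].astype(float)
    # refine by line fits on contour points
    pts=c[:,0].astype(float);n=len(ap);L=[]
    for i in range(n):
        a,b=ap[i],ap[(i+1)%n];d=(b-a)/np.linalg.norm(b-a);nn=np.array([-d[1],d[0]])
        s=(pts-a)@d;e=(pts-a)@nn;k=(s>.1*np.linalg.norm(b-a))&(s<.9*np.linalg.norm(b-a))&(abs(e)<8)
        v=cv2.fitLine(pts[k].astype(np.float32),cv2.DIST_HUBER,0,.01,.01).ravel();L.append(v)
    out=[]
    for i in range(n):
        v1,v2=L[i-1],L[i];A=np.array([[v1[0],-v2[0]],[v1[1],-v2[1]]]);s=np.linalg.solve(A,v2[2:]-v1[2:]);out.append(v1[2:]+s[0]*v1[:2])
    return px(out)
E
python3 - <<'E'
from m import *
t=grab("top");s=grab("scene")
print("hsv wood top",[cv2.cvtColor(f["image"],cv2.COLOR_RGB2HSV)[p[1],p[0]] for f,p in((t,(340,185)),(s,(270,265)))],
 "cop",[cv2.cvtColor(f["image"],cv2.COLOR_RGB2HSV)[p[1],p[0]] for f,p in((t,(205,190)),(t,(215,193)),(s,(343,180)),(s,(333,195)))])
for n,f,rw,rc in(("top",t,(285,150,395,220),(170,155,240,220)),("scene",s,(220,225,325,325),(320,165,368,212))):
    mw=mask(f,(8,70,130),(20,255,255),rw); mc=mask(f,(0,100,50),(14,255,255),rc)
    v=cv2.resize(f["image"],None,fx=4,fy=4)[:,:,::-1].copy()
    for m,r,nm in((mw,rw,"w"),(mc,rc,"c")):
        c=big(m);q=quad(c);print(n,nm,q.round(2).tolist())
        cv2.drawContours(v,[c],-1,(255,255,0),1)
        for p in q: cv2.circle(v,tuple(int(a) for a in (p+.5)*4),4,(255,0,255),-1)
        cv2.imwrite(f"pics/{n}_{nm}.png",v[4*r[1]:4*r[3],4*r[0]:4*r[2]])
E
python3 -c "
import cv2,numpy as np
a=[cv2.imread(f'pics/{n}.png') for n in('top_w','top_c','scene_w','scene_c')]
a=[cv2.resize(x,(400,300)) for x in a]
cv2.imwrite('pics/mm.png',np.vstack([np.hstack(a[:2]),np.hstack(a[2:])]))"
```

```text
hsv wood top [array([ 15, 115, 199], dtype=uint8), array([ 18,  91, 179], dtype=uint8)] cop [array([  9, 157, 162], dtype=uint8), array([  9, 155, 115], dtype=uint8), array([ 10, 137, 167], dtype=uint8), array([ 10, 140, 111], dtype=uint8)]
top w [[380.76, 152.98], [381.69, 209.13], [296.5, 213.8], [293.78, 157.91]]
top c [[215.57, 163.98], [228.88, 192.97], [191.98, 210.89], [178.47, 181.68]]
scene w [[273.95, 229.7], [316.54, 244.7], [268.13, 313.57], [224.33, 292.06]]
scene c [[338.55, 171.38], [358.85, 180.94], [356.46, 207.59], [327.07, 203.49], [330.48, 177.83]]
```

View pics/mm.png

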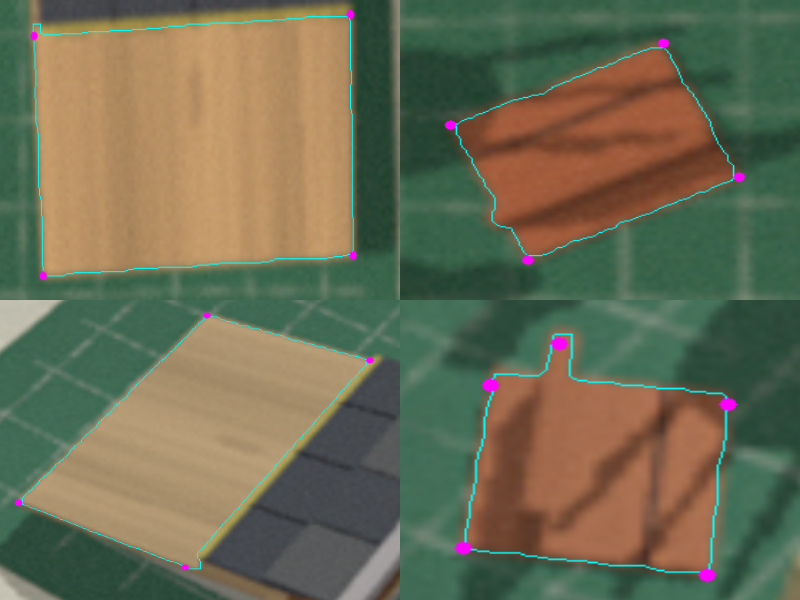

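```bash
python3 - <<'E'
from m import *
t=grab("top");s=grab("scene")
L=tri([ray(t,(296.5,213.8)),ray(s,(273.95,229.7))]);Rr=tri([ray(t,(381.69,209.13)),ray(s,(224.33,292.06))])
print("deck low corners",L,Rr, "len",np.linalg.norm(L[0]-Rr[0]))
Y={}
for n,f,r in(("t",t,(290,145,390,162)),("s",s,(268,238,325,316))):
    m=mask(f,(21,95,90),(34,255,255),r)
    m0=cv2.inRange(cv2.cvtColor(cv2.resize(f["image"],None,fx=4,fy=4),cv2.COLOR_RGB2HSV),np.array((21,120,90)),np.array((34,255,255)))
    z=np.zeros_like(m0);x0,y0,x1,y1=[4*v for v in r];z[y0:y1,x0:x1]=m0[y0:y1,x0:x1]
    p=px(np.argwhere(z)[:,::-1]);c=p.mean(0);v=cv2.fitLine(p.astype(np.float32),cv2.DIST_HUBER,0,.01,.01).ravel()
    k=(p-v[2:])@v[:2];print(n,len(p));Y[n]=(v[2:]+np.percentile(k,.3)*v[:2],v[2:]+np.percentile(k,99.7)*v[:2]);print(Y[n])
# order: left(y+) first
ty=sorted(Y["t"],key=lambda p:p[0]); sy=sorted(Y["s"],key=lambda p:p[1])
yl=tri([ray(t,ty[0]),ray(s,sy[0])]);yr=tri([ray(t,ty[1]),ray(s,sy[1])])
print("yellow",yl,yr,np.linalg.norm(yl[0]-yr[0]))
for a,b in((L[0],Rr[0]),(yl[0],yr[0])):
    d=a-b; print("yaw",np.degrees(np.arctan2(-d[0],d[1])), "mid",(a+b)/2)
# flashing: corners at z=.007 (top of flange)
for f,q in((t,[[215.57,163.98],[228.88,192.97],[191.98,210.89],[178.47,181.68]]),(s,[[358.85,180.94],[356.46,207.59],[327.07,203.49],[330.48,177.83]])):
    P=np.array([onz(f,p,.006)[:2] for p in q]);print(P.round(4).tolist(),[round(np.linalg.norm(P[i]-P[i-1]),4) for i in range(4)],P.mean(0))
E
```

```text
deck low corners (array([ 0.46126663, -0.07468185,  0.03340558]), [np.float64(0.00013509679348361393), np.float64(0.0001350967934836934)]) (array([ 0.47124858, -0.31515665,  0.03325544]), [np.float64(0.00046935786365127067), np.float64(0.0004693578636513414)]) len 0.24068192341896244
t 2619
(array([295.9109217 , 156.78647652]), array([380.33735894, 151.9336117 ]))
s 970
(array([272.57296367, 309.5954629 ]), array([318.25217953, 244.44787056]))
yellow (array([ 0.61281813, -0.07504986,  0.08903139]), [np.float64(0.0004323755116237548), np.float64(0.0004323755116237235)]) (array([ 0.62228243, -0.30238864,  0.09275218]), [np.float64(0.0007755134857916545), np.float64(0.0007755134857915087)]) 0.22756611798782855
yaw 2.376944042250818 mid [ 0.46625761 -0.19491925  0.03333051]
yaw 2.3838934579465403 mid [ 0.61755028 -0.18871925  0.09089179]
[[0.6132, 0.1606], [0.5267, 0.1216], [0.4758, 0.2298], [0.5624, 0.2701]] [np.float64(0.1207), np.float64(0.0949), np.float64(0.1197), np.float64(0.0956)] [0.54453989 0.19553145]
[[0.5655, 0.2637], [0.6137, 0.1601], [0.5289, 0.1207], [0.4809, 0.2212]] [np.float64(0.0946), np.float64(0.1142), np.float64(0.0935), np.float64(0.1113)] [0.5472577  0.19141719]
```

```bash
cat >> h.py <<'E'
def go(pos,yaw_deg):
    """tool shift/turn for TCP at pos with tool y axis at world yaw (mod 180)"""
    o=monitor.observe();w,x,y,z=o["eef_rot"];Rm=R.from_quat([x,y,z,w]).as_matrix()
    sh=Rm.T@(np.array(pos)-o["position"]); cur=np.degrees(np.arctan2(Rm[1,1],Rm[0,1]))
    turn=(cur-yaw_deg+90)%180-90
    print("t",round(o["time_s"],2),"pos",o["position"].round(4),"yaw",round(cur,2),"tilt z",Rm[:,2].round(4),"gap",round(o["finger_gap"],4),"F",o["force"].round(2),"q7",o["qpos"][6].round(2))
    print("shift",sh.round(4),"turn",round(np.radians(turn),4))
E
python3 - <<'E'
from h import *
t=grab("top");s=grab("scene")
c=np.array([.5240,.1861]);a=np.radians(24.9);X=np.array([np.cos(a),np.sin(a)]);Yv=np.array([-X[1],X[0]])
for f,n in((t,"top"),(s,"scene")):
    im=cv2.resize(f["image"],None,fx=4,fy=4,interpolation=cv2.INTER_CUBIC)[:,:,::-1].copy()
    def dr(p,col):
        q=[tuple(int(v) for v in (proj(f,[*(c+X*u+Yv*w),z])+.5)*4) for u,w,z in p]
        for i in range(len(q)): cv2.line(im,q[i-1],q[i],col,1)
    dr([(70,60,7),(70,-60,7),(-25,-60,7),(-25,60,7)] and [(.07,.06,.007),(.07,-.06,.007),(-.025,-.06,.007),(-.025,.06,.007)],(255,255,0))
    dr([(.005,.06,.041),(.005,-.06,.041),(-.005,-.06,.041),(-.005,.06,.041)],(255,0,255))
    u,v=proj(f,[*c,.02]);cv2.imwrite(f"pics/ov_{n}.png",im[int(4*v)-150:int(4*v)+150,int(4*u)-150:int(4*u)+150])
a=[cv2.imread(f'pics/ov_{n}.png') for n in('top','scene')];cv2.imwrite('pics/ov.png',np.hstack(a))
go([.30,.35,.25],50)
print("jar/glue",onz(t,(122,182),.1),onz(t,(112,222),.07), "tin",onz(t,(185,128),.03))
E
```

```text
t 0.5 pos [0.1575 0.6306 0.2116] yaw 75.98 tilt z [ 0. -0. -1.] gap 0.0882 F [ 0.2  -0.95 -0.36] q7 -0.07
shift [-0.2062 -0.2377 -0.0384] turn 0.4534
jar/glue [0.55003672 0.39628709 0.1       ] [0.44363177 0.43533568 0.07      ] tin [0.71582748 0.24508223 0.03      ]
```

View pics/ov.png

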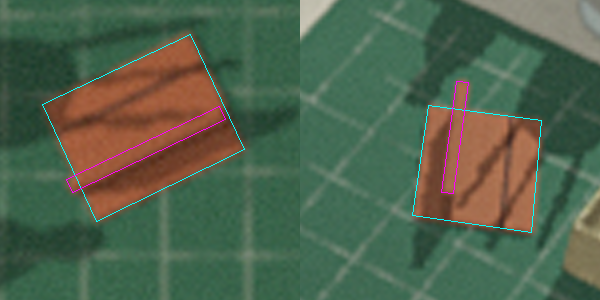

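Emit:
send_rows(series="1 -0.04 -0.05 -0.038 0.09; 1 -0.08 -0.10 -0.038 0.18; 1 -0.12 -0.145 -0.038 0.27; 1 -0.16 -0.19 -0.038 0.36; 1 -0.206 -0.237 -0.038 0.45", force=30)

```text
time_s: 1.12
position: [0.2954, 0.3582, 0.25]
eef_rot: [0.0, 0.342, 0.94, 0.001]
force: [0.7, -0.5, -0.2]
finger_gap: 0.0883
```

```bash
python3 - <<'E'
from h import *
go([.524,.186,.10],24.9)
E
```

```text
t 1.12 pos [0.2954 0.3582 0.25  ] yaw 50.03 tilt z [ 5.e-04  9.e-04 -1.e+00] gap 0.0883 F [ 0.7  -0.47 -0.22] q7 -0.07
shift [-0.2859  0.0147  0.1499] turn 0.4387
```

Emit:
send_rows(series="0 -0.055 0.003 0 0.1; 0 -0.112 0.006 0.02 0.2; 0 -0.17 0.009 0.06 0.3; 0 -0.23 0.012 0.11 0.39; 0 -0.286 0.0147 0.15 0.4387")

```text
time_s: 1.75
position: [0.5061, 0.2, 0.1167]
eef_rot: [0.0, 0.539, 0.843, 0.001]
force: [1.0, 0.1, 0.7]
finger_gap: 0.0446
```

Emit:
send_rows(series="0 0 0 0 0")

```text
time_s: 1.88
position: [0.507, 0.1955, 0.1142]
eef_rot: [0.0, 0.541, 0.841, -0.002]
force: [0.0, -0.1, 0.6]
finger_gap: 0.0438
```

```bash
python3 - <<'E'
from h import *
go([.524,.186,.010],24.9)
t=grab("top");s=grab("scene")
crop(t,130,95,250,225,3,"g_top"); crop(s,290,110,400,230,3,"g_sc")
cv2.imwrite('pics/g.png',np.hstack([cv2.resize(cv2.imread(f'pics/{n}.png'),(390,390)) for n in('g_top','g_sc')]))
E
```

```text
t 1.88 pos [0.507  0.1955 0.1142] yaw 24.47 tilt z [-0.0014 -0.0029 -1.    ] gap 0.0438 F [ 0.   -0.09  0.63] q7 0.18
shift [-0.0155  0.0118  0.1042] turn -0.0076
```

View pics/g.png

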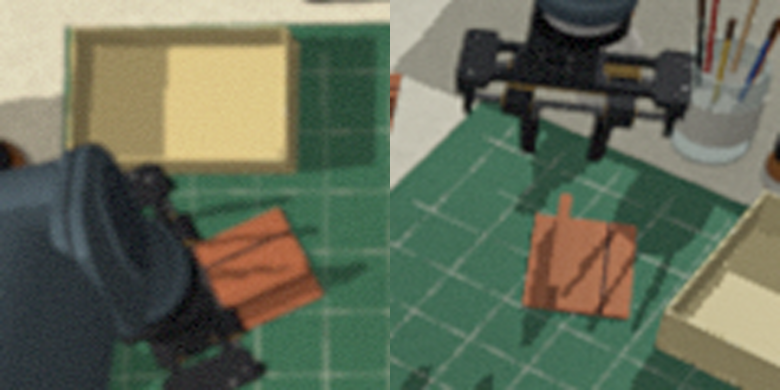

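Emit:
send_rows(series="0 -0.0155 0.0118 0.03 -0.008; 0 -0.0155 0.0118 0.06 -0.008; 0 -0.0155 0.0118 0.085 -0.008; 0 -0.0155 0.0118 0.085 -0.008; 0 -0.0155 0.0118 0.085 -0.008")

```text
time_s: 2.6
position: [0.5236, 0.1922, 0.0332]
eef_rot: [0.0, 0.535, 0.845, 0.002]
force: [0.4, 0.4, 0.1]
finger_gap: 0.044
```

```bash
python3 - <<'E'
from h import *
go([.524,.186,.010],24.9)
s=grab("scene");crop(s,300,120,400,230,5,"g_sc2")
E
```

```text
t 2.6 pos [0.5236 0.1922 0.0332] yaw 25.34 tilt z [ 0.0021  0.0027 -1.    ] gap 0.044 F [0.44 0.39 0.13] q7 0.27
shift [-0.0058 -0.0024  0.0231] turn 0.0077
```

View pics/g_sc2.png

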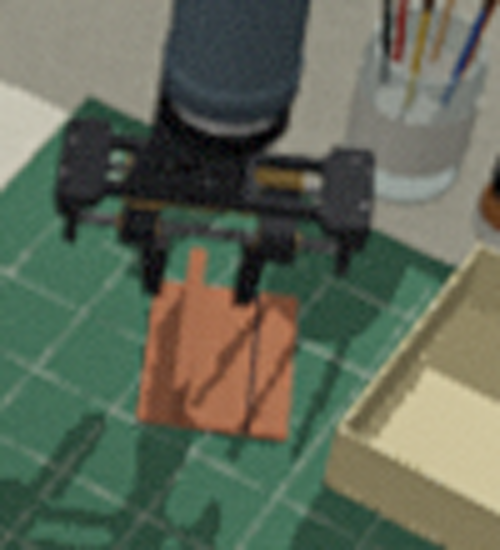

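```bash
python3 - <<'E'
from h import *
s=grab("scene")
for p in([.5236,.1922,.0332],[.524,.186,.041],[.524,.186,.007]):
    print((proj(s,p)-[300,120])*5)
go([.524,.186,.010],24.9)
E
```

```text
[189.58075986 316.73063033]
[186.45322365 314.96346925]
[181.14995451 349.17723853]
t 2.7 pos [0.524  0.1918 0.0331] yaw 25.31 tilt z [ 0.0026  0.0026 -1.    ] gap 0.0435 F [ 0.46 -0.56  0.96] q7 0.27
shift [-0.0053 -0.0025  0.0231] turn 0.0071
```

Emit:
send_rows(series="0 -0.005 -0.0025 0.012 0.007; 0 -0.006 -0.003 0.0225 0.007; 0 -0.006 -0.003 0.0225 0.007; 0 -0.006 -0.003 0.0225 0.007")

```text
time_s: 3.2
position: [0.5238, 0.1851, 0.0104]
eef_rot: [0.0, 0.538, 0.843, 0.002]
force: [0.8, -0.4, -0.0]
finger_gap: 0.044
```

```bash
python3 - <<'E'
from h import *
go([.524,.186,.010],24.9)
E
```

```text
t 3.2 pos [0.5238 0.1851 0.0104] yaw 24.89 tilt z [ 0.0022  0.0024 -1.    ] gap 0.044 F [ 0.83 -0.39 -0.03] q7 0.28
shift [0.0008 0.0005 0.0004] turn -0.0002
```

Well placed; close.

Emit:
send_rows(series="-1 0 0 0 0; -1 0 0 0 0; -1 0 0 0 0; -1 0 0 0 0; -1 0 0 0 0", force=30)

```text
time_s: 3.82
position: [0.5241, 0.1852, 0.0106]
eef_rot: [0.0, 0.538, 0.843, 0.002]
force: [0.4, 0.3, -0.0]
finger_gap: 0.0089
```

```bash
python3 - <<'E'
from h import *
go([.524,.186,.13],24.9)
E
```

```text
t 3.83 pos [0.5241 0.1852 0.0106] yaw 24.9 tilt z [ 0.0027  0.0027 -1.    ] gap 0.0089 F [ 0.42  0.28 -0.05] q7 0.28
shift [ 0.0009  0.0007 -0.1194] turn -0.0001
```

Emit:
send_rows(series="-1 0 0 -0.02 0; -1 0 0 -0.05 0; -1 0 0 -0.09 0; -1 0 0 -0.13 0; -1 0 0 -0.13 0")

```text
time_s: 4.45
position: [0.5259, 0.1855, 0.1443]
eef_rot: [0.002, 0.538, 0.843, 0.005]
force: [0.1, 0.3, -2.5]
finger_gap: 0.0089
```

```bash
python3 - <<'E'
from h import *
s=grab("scene");crop(s,290,70,420,220,4,"l_sc")
go([.45,-.188,.16],2.4)
E
```

```text
t 4.5 pos [0.5243 0.1852 0.1422] yaw 24.89 tilt z [ 0.0051  0.0042 -1.    ] gap 0.0089 F [-1.29 -0.31 -2.26] q7 0.21
shift [-0.3072 -0.2244 -0.0197] turn 0.3926
```

View pics/l_sc.png

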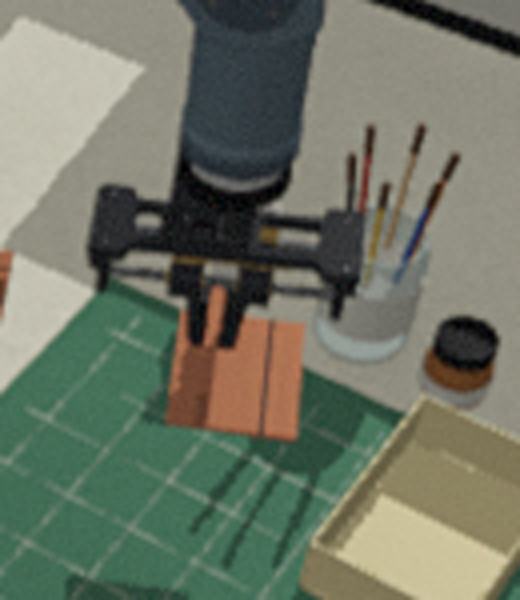

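```bash
python3 - <<'E'
from m import *
s=grab("scene")
m=mask(s,(0,100,50),(14,255,255),(325,135,370,185));c=big(m)
q=quad(c,.04);print(q)
v=cv2.resize(s["image"],None,fx=4,fy=4)[:,:,::-1].copy();cv2.drawContours(v,[c],-1,(255,255,0),1)
o=monitor.observe();a=np.radians(24.9)
for pt in q:
    P=onz(s,pt,o["position"][2]-.0035)-o["position"]; print(pt.round(1),"flashing-frame rel TCP",(P[0]*np.cos(a)+P[1]*np.sin(a)).round(4),(-P[0]*np.sin(a)+P[1]*np.cos(a)).round(4))
cv2.imwrite("pics/l2.png",v[4*130:4*190,4*320:4*375])
E
```

```text
[[343.25552368 142.50849915]
 [364.52703857 152.89637756]
 [363.10250854 180.33355713]
 [329.08578491 175.04852295]]
[343.3 142.5] flashing-frame rel TCP 0.0015 0.0873
[364.5 152.9] flashing-frame rel TCP 0.0703 0.0528
[363.1 180.3] flashing-frame rel TCP 0.073 -0.0614
[329.1 175. ] flashing-frame rel TCP -0.0271 -0.0583
```

View pics/l2.png

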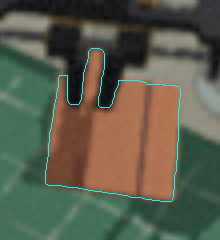

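```bash
python3 - <<'E'
from h import *
go([.5086,-.1912,.14],2.4)
E
```

```text
t 4.55 pos [0.5233 0.1849 0.1408] yaw 24.9 tilt z [ 0.0026  0.003  -1.    ] gap 0.0091 F [-0.6  -0.93 -2.8 ] q7 0.21
shift [-0.3349 -0.1717 -0.0004] turn 0.3928
```

Emit:
send_rows(series="-1 -0.03 -0.015 0 0.035; -1 -0.07 -0.036 0 0.08; -1 -0.115 -0.059 0 0.135; -1 -0.16 -0.082 0 0.188; -1 -0.205 -0.105 0 0.24")

```text
time_s: 5.18
position: [0.5128, -0.0467, 0.1387]
eef_rot: [-0.001, 0.636, 0.772, 0.001]
force: [0.1, -0.8, -1.7]
finger_gap: 0.0088
```

```bash
python3 - <<'E'
from h import *
go([.5086,-.1912,.14],2.4)
E
```

```text
t 5.17 pos [ 0.5128 -0.0467  0.1387] yaw 11.07 tilt z [-3.0e-04  2.7e-03 -1.0e+00] gap 0.0088 F [ 0.14 -0.75 -1.73] q7 0.45
shift [-0.141  -0.0319 -0.0017] turn 0.1513
```

Emit:
send_rows(series="-1 -0.04 -0.009 0 0.045; -1 -0.08 -0.018 0 0.09; -1 -0.12 -0.027 0 0.13; -1 -0.141 -0.032 0 0.151; -1 -0.141 -0.032 0 0.151")

```text
time_s: 5.8
position: [0.5076, -0.1921, 0.1376]
eef_rot: [-0.002, 0.693, 0.721, 0.0]
force: [0.1, -0.5, -1.5]
finger_gap: 0.0091
```

```bash
python3 - <<'E'
from h import *
go([.5086,-.1912,.085],2.4)
E
```

```text
t 5.8 pos [ 0.5076 -0.1921  0.1376] yaw 2.29 tilt z [-0.002   0.0027 -1.    ] gap 0.0091 F [ 0.06 -0.48 -1.5 ] q7 0.61
shift [0.0007 0.0012 0.0526] turn -0.0019
```

Emit:
send_rows(series="-1 0.0007 0.0012 0.02 0; -1 0.0007 0.0012 0.04 0; -1 0.0007 0.0012 0.052 0; -1 0.0007 0.0012 0.052 0; -1 0.0007 0.0012 0.052 0")

```text
time_s: 6.42
position: [0.5092, -0.1909, 0.0861]
eef_rot: [-0.001, 0.693, 0.721, 0.001]
force: [-1.0, 0.5, -2.4]
finger_gap: 0.0091
```

```bash
python3 - <<'E'
from m import *
t=grab("top");s=grab("scene")
crop(t,270,90,400,230,4,"p_top"); crop(s,205,190,355,330,4,"p_sc")
go([.5086,-.1912,.072],2.4)
E
```

```text
t 6.53 pos [ 0.5092 -0.1912  0.0863] yaw 2.3 tilt z [-8.0e-04  2.5e-03 -1.0e+00] gap 0.0094 F [-0.41 -0.14 -2.18] q7 0.65
shift [-0.     -0.0006  0.0143] turn -0.0018
```

View pics/p_top.png

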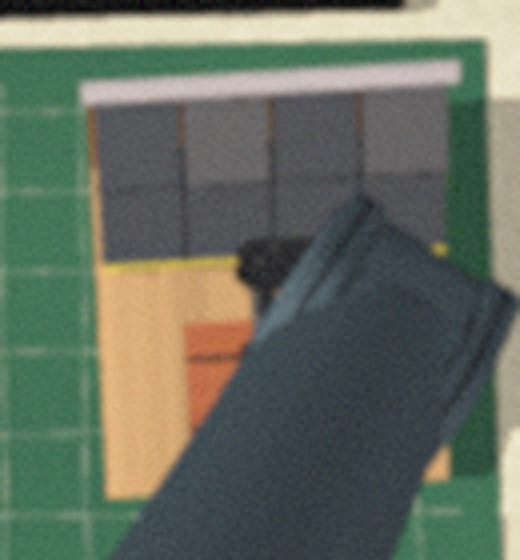

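View pics/p_sc.png

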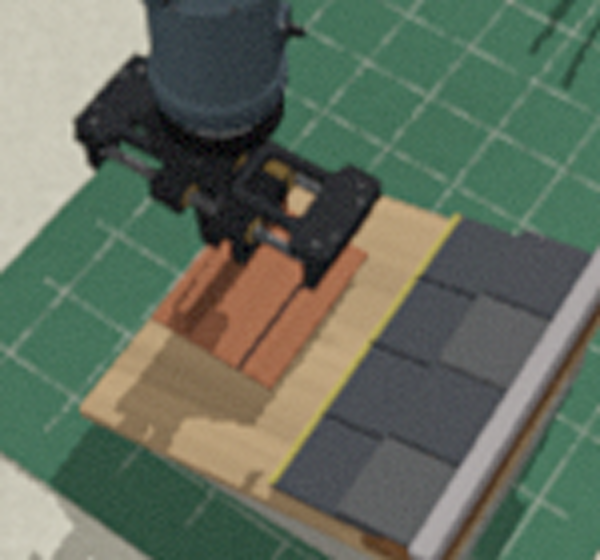

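```bash
cat >> h.py <<'E'
a_=np.radians(2.38);D0=np.array([.6014,-.1893,.0696])
DR=(R.from_euler('z',2.38,degrees=True)*R.from_euler('y',-15,degrees=True)).as_matrix()
def dk(p): return DR.T@(np.array(p)-D0)
def lev(p): return R.from_euler('z',2.38,degrees=True).as_matrix().T@(np.array(p)-D0)
def ondeck(f,uv,h):
    c,d=ray(f,uv);n=DR[:,2];return c+d*((h-n@(c-D0))/(n@d))
E
python3 - <<'E'
from h import *
t=grab("top");s=grab("scene")
for f,p in((t,(316.3,171.1)),(s,(296.5,253.7)),(s,(273,287)),(s,(243.2,270))): print(lev(onz(f,p,.0828)))
print(lev(monitor.observe()["position"]))
E
```

```text
[-0.02492438  0.0605738   0.0132    ]
[-0.02056753  0.05943405  0.0132    ]
[-0.01904597 -0.05787165  0.0132    ]
[-0.11238873 -0.05923059  0.0132    ]
[-0.0923795   0.00187946  0.0165174 ]
```

Emit:
send_rows(series="-1 0 0 0.006 0; -1 0 0 0.013 0; -1 0 0 0.017 0; -1 0 0 0.02 0; -1 0 0 0.02 0", force=8)

```text
time_s: 7.25
position: [0.5084, -0.1912, 0.0658]
eef_rot: [-0.002, 0.693, 0.721, 0.0]
force: [-3.5, -0.5, -0.2]
finger_gap: 0.01
```

```bash
python3 - <<'E'
from m import *
s=grab("scene")
crop(s,205,190,355,330,4,"p_sc2")
go([.5086,-.1912,.053],2.4)
E
```

```text
t 7.3 pos [ 0.5087 -0.1912  0.066 ] yaw 2.28 tilt z [-0.0016  0.0027 -1.    ] gap 0.0092 F [-2.89 -0.38  0.56] q7 0.67
shift [-0.     -0.0001  0.013 ] turn -0.0021
```

View pics/p_sc2.png

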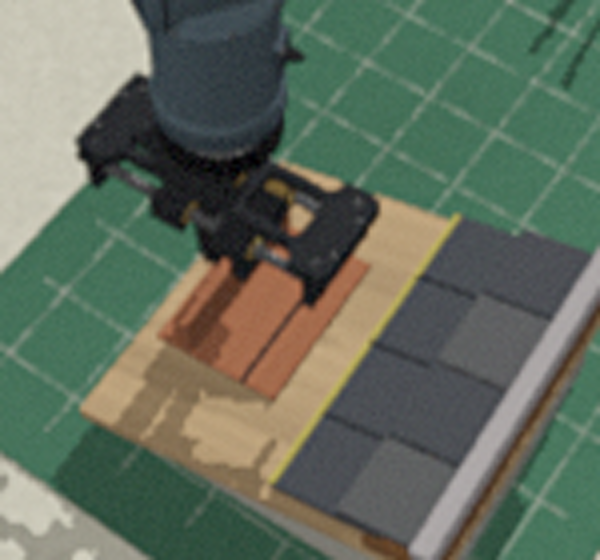

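Emit:
send_rows(series="-1 0 0 0.002 0; -1 0 0 0.004 0; -1 0 0 0.006 0; -1 0 0 0.007 0; -1 0 0 0.007 0", force=6)

```text
time_s: 7.92
position: [0.5086, -0.1912, 0.0589]
eef_rot: [-0.002, 0.693, 0.721, 0.0]
force: [-3.2, 1.1, 0.8]
finger_gap: 0.01
```

```bash
python3 - <<'E'
from m import *
s=grab("scene")
crop(s,205,190,355,330,4,"p_sc3")
go([.5086,-.1912,.053],2.4)
E
```

```text
t 7.97 pos [ 0.5087 -0.1912  0.059 ] yaw 2.28 tilt z [-0.0016  0.0027 -1.    ] gap 0.0102 F [-3.07  0.01 -0.24] q7 0.67
shift [ 0.    -0.     0.006] turn -0.0022
```

View pics/p_sc3.png

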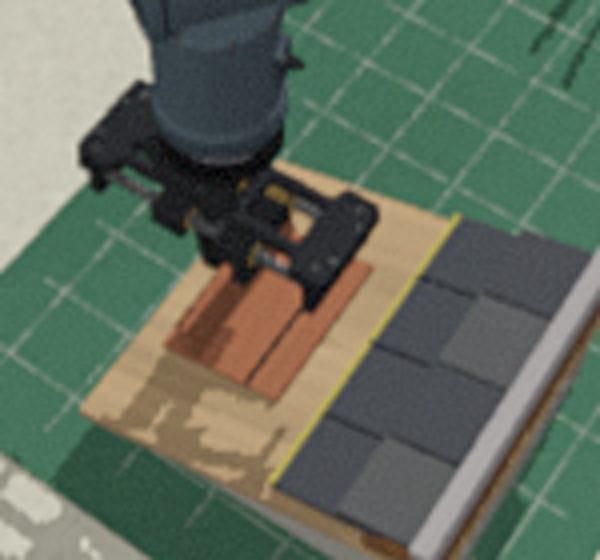

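Emit:
send_rows(series="-1 0 0 0.002 0; -1 0 0 0.004 0; -1 0 0 0.006 0; -1 0 0 0.0075 0; -1 0 0 0.0075 0", force=6)

```text
time_s: 8.6
position: [0.5091, -0.1912, 0.0518]
eef_rot: [-0.001, 0.693, 0.721, 0.001]
force: [-2.4, 0.5, 4.2]
finger_gap: 0.0106
```

```bash
python3 - <<'E'
from m import *
s=grab("scene")
crop(s,205,190,355,330,4,"p_sc4")
go([.5086,-.1912,.053],2.4)
E
```

```text
t 8.65 pos [ 0.5091 -0.1912  0.0518] yaw 2.28 tilt z [-9.0e-04  2.7e-03 -1.0e+00] gap 0.0103 F [-2.41 -0.    4.03] q7 0.68
shift [ 0.     -0.0005 -0.0012] turn -0.002
```

View pics/p_sc4.png

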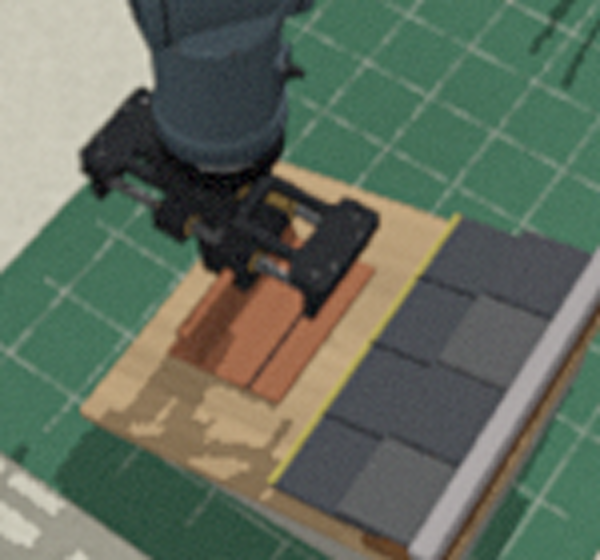

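```bash
cat > fl.py <<'E'
from m import *
import sys
def flange(s,roi,name):
    m=mask(s,(0,100,50),(14,255,255),roi);c=big(m)
    ap=px(cv2.approxPolyDP(c,10,True)[:,0]);v=cv2.resize(s["image"],None,fx=5,fy=5,interpolation=cv2.INTER_CUBIC)[:,:,::-1].copy()
    for p in ap:
        d=dk(ondeck(s,p,.002));cv2.circle(v,tuple(int(k) for k in (p+.5)*5),2,(255,255,0),-1);print(p.round(1),"deck xy (h=2mm)",d[:2].round(4))
    cv2.imwrite(f"pics/{name}.png",v[5*roi[1]:5*roi[3],5*roi[0]:5*roi[2]])
E
python3 - <<'E'
from fl import *
s=grab("scene");flange(s,(235,240,310,300),"f1")
print(dk(monitor.observe()["position"]))
E
```

```text
[297.6 256.4] deck xy (h=2mm) [-0.0184  0.0624]
[292.6 255.1] deck xy (h=2mm) [-0.0338  0.0605]
[282.9 268.6] deck xy (h=2mm) [-0.0335  0.0103]
[277.6 261.1] deck xy (h=2mm) [-0.0614  0.0257]
[269.1 258.6] deck xy (h=2mm) [-0.089   0.0231]
[264.4 261.9] deck xy (h=2mm) [-0.095  0.008]
[260.1 256.9] deck xy (h=2mm) [-0.1169  0.0176]
[247.4 278.1] deck xy (h=2mm) [-0.1066 -0.0572]
[274.6 289.9] deck xy (h=2mm) [-0.0155 -0.0561]
[-0.09378987  0.00192945  0.00671703]
```

View pics/f1.png

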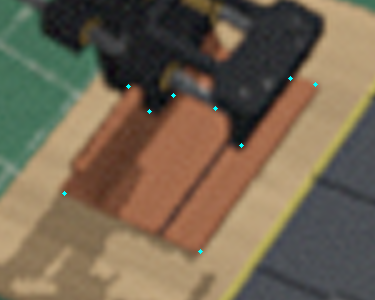

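Emit:
send_rows(series="-1 -0.0005 0.006 -0.0016 0; -1 -0.001 0.012 -0.0032 0; -1 -0.0015 0.018 -0.0048 0; -1 -0.002 0.024 -0.0064 0; -1 -0.002 0.029 -0.0078 0", force=8)

```text
time_s: 9.32
position: [0.5363, -0.1922, 0.0591]
eef_rot: [-0.003, 0.693, 0.721, -0.0]
force: [-6.7, -0.4, 3.0]
finger_gap: 0.0103
```

```bash
python3 - <<'E'
from fl import *
go([.5086,-.1912,.053],2.4)
print(dk(monitor.observe()["position"]))
s=grab("scene");flange(s,(240,230,335,310),"f2")
E
```

```text
t 9.32 pos [ 0.5363 -0.1922  0.0591] yaw 2.25 tilt z [-0.0046  0.0032 -1.    ] gap 0.0103 F [-6.7  -0.39  3.  ] q7 0.65
shift [ 0.0021 -0.0276  0.0062] turn -0.0027
[-0.06569495 -0.00023543  0.00670182]
[304.6 259.1] deck xy (h=2mm) [0.0046 0.0622]
[292.1 272.9] deck xy (h=2mm) [-0.0024  0.009 ]
[286.9 265.9] deck xy (h=2mm) [-0.0284  0.0227]
[279.4 262.4] deck xy (h=2mm) [-0.0544  0.0241]
[272.4 265.9] deck xy (h=2mm) [-0.0658  0.006 ]
[268.1 260.9] deck xy (h=2mm) [-0.0871  0.0153]
[254.4 282.9] deck xy (h=2mm) [-0.0791 -0.0614]
[281.9 294.1] deck xy (h=2mm) [ 0.0093 -0.0586]
```

View pics/f2.png

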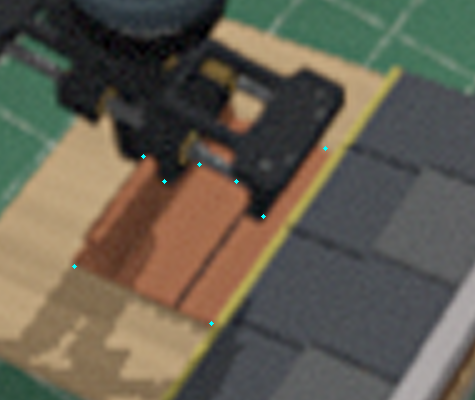

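Emit:
send_rows(series="-1 0 0.005 -0.0012 0.001; -1 0 0.010 -0.0025 0.002; -1 0 0.015 -0.0038 0.002; -1 0 0.02 -0.0051 0.002; -1 0 0.02 -0.0051 0.002", force=8)

```text
time_s: 10.0
position: [0.5559, -0.1916, 0.064]
eef_rot: [-0.003, 0.694, 0.72, -0.001]
force: [-5.4, -0.1, 4.8]
finger_gap: 0.0105
```

```bash
python3 - <<'E'
from fl import *
go([.5086,-.1912,.053],2.4)
print(dk(monitor.observe()["position"]))
s=grab("scene");flange(s,(240,230,335,310),"f3")
E
```

```text
t 10.0 pos [ 0.5559 -0.1916  0.064 ] yaw 2.14 tilt z [-0.0062  0.0032 -1.    ] gap 0.0105 F [-5.37 -0.15  4.76] q7 0.63
shift [ 0.0021 -0.0472  0.0113] turn -0.0045
[-0.04540035 -0.00043015  0.00641264]
[273.9 263.1] deck xy (h=2mm) [-0.0673  0.0156]
[260.4 285.6] deck xy (h=2mm) [-0.0586 -0.0616]
[281.6 294.1] deck xy (h=2mm) [ 0.0087 -0.0589]
[296.1 270.4] deck xy (h=2mm) [0.0032 0.0204]
[286.1 265.1] deck xy (h=2mm) [-0.0317  0.0239]
[278.6 268.6] deck xy (h=2mm) [-0.0443  0.0055]
```

View pics/f3.png

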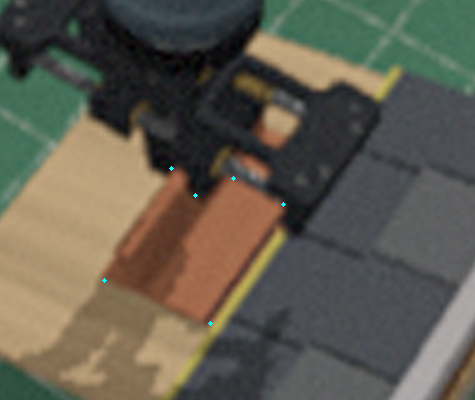

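Emit:
send_rows(series="-1 0 0.004 -0.0009 -0.001; -1 0 0.008 -0.0018 -0.002; -1 0 0.0125 -0.0029 -0.003; -1 0 0.0125 -0.0029 -0.003", force=8)

```text
time_s: 10.55
position: [0.5667, -0.1916, 0.0666]
eef_rot: [-0.005, 0.693, 0.721, -0.002]
force: [-7.1, 1.0, 5.5]
finger_gap: 0.0105
```

```bash
python3 - <<'E'
from fl import *
go([.5086,-.1912,.053],2.4)
print(dk(monitor.observe()["position"]))
s=grab("scene");flange(s,(240,230,335,310),"f4")
t=grab("top");crop(t,285,130,395,220,7,"t4")
E
```

```text
t 10.55 pos [ 0.5667 -0.1916  0.0666] yaw 2.27 tilt z [-0.0094  0.0034 -0.9999] gap 0.0105 F [-7.11  1.05  5.5 ] q7 0.62
shift [ 0.0026 -0.0579  0.0141] turn -0.0022
[-0.03435509 -0.00082738  0.00605393]
[277.4 264.9] deck xy (h=2mm) [-0.0548  0.0146]
[263.9 287.1] deck xy (h=2mm) [-0.0471 -0.0614]
[281.4 294.4] deck xy (h=2mm) [ 0.0085 -0.0598]
[296.6 270.4] deck xy (h=2mm) [0.0044 0.021 ]
[289.4 266.6] deck xy (h=2mm) [-0.0206  0.0234]
[282.1 270.1] deck xy (h=2mm) [-0.0326  0.0053]
```

View pics/t4.png

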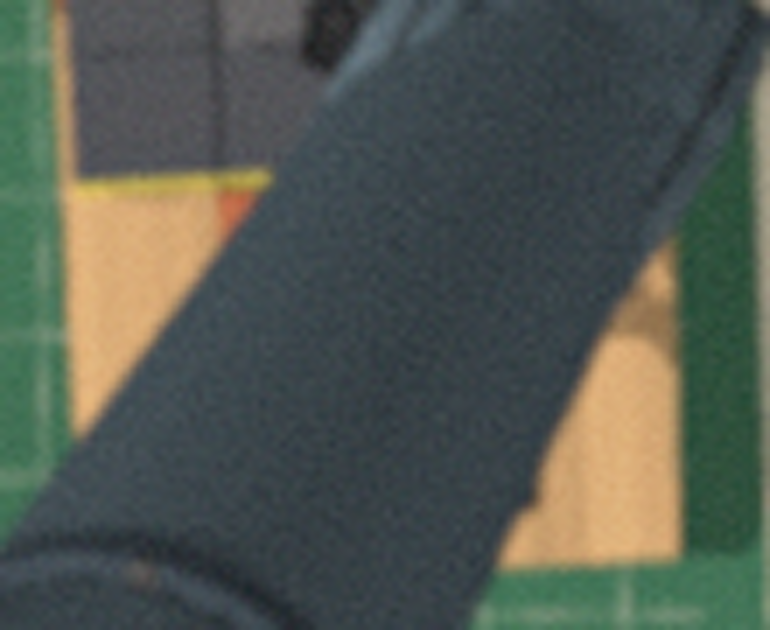

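View pics/f4.png

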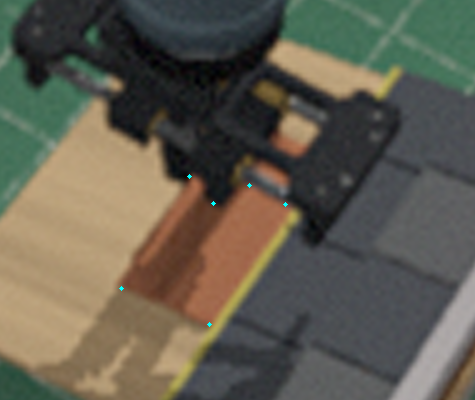

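Emit:
send_rows(series="-1 0 0.001 -0.0001 0.001; -1 0 0.0018 0.0002 0.002; -1 0 0.0018 0.0004 0.002; -1 0 0.0018 0.0004 0.002", force=10)

```text
time_s: 11.15
position: [0.5667, -0.1915, 0.066]
eef_rot: [-0.006, 0.694, 0.72, -0.003]
force: [-6.4, 1.2, 6.7]
finger_gap: 0.0098
```

```bash
python3 - <<'E'
from fl import *
go([.5086,-.1912,.053],2.4)
o=monitor.observe();print(dk(o["position"]),o["ft_torque"], "n",o["force"]@DR[:,2])
s=grab("scene");flange(s,(240,230,335,310),"f5");crop(s,235,215,365,330,6,"f5b")
go([.5086,-.1912,.053],2.4);print(monitor.observe()["force"]@DR[:,2])
t=grab("top");print("y+ side",dk(ondeck(t,(316.5,158.5),.004)))
m=mask(t,(0,130,90),(12,255,255),(310,150,330,170));print(px(big(m)[:,0]).min(0),px(big(m)[:,0]).max(0))
E
```

```text
t 11.15 pos [ 0.5667 -0.1915  0.066 ] yaw 2.13 tilt z [-0.0126  0.0041 -0.9999] gap 0.0098 F [-6.38  1.18  6.68] q7 0.62
shift [ 0.0024 -0.0579  0.0137] turn -0.0047
[-0.03447444 -0.00080779  0.00547039] [0.0507995  1.43267744 0.0271039 ] n 8.09524299994866
[277.4 264.9] deck xy (h=2mm) [-0.0548  0.0146]
[263.9 287.1] deck xy (h=2mm) [-0.0471 -0.0614]
[281.1 294.6] deck xy (h=2mm) [ 0.0084 -0.0607]
[296.6 270.9] deck xy (h=2mm) [0.0053 0.0196]
[289.9 266.9] deck xy (h=2mm) [-0.0189  0.0232]
[282.1 270.4] deck xy (h=2mm) [-0.0321  0.0046]
t 11.2 pos [ 0.5667 -0.1915  0.066 ] yaw 2.13 tilt z [-0.0126  0.0041 -0.9999] gap 0.0103 F [-7.08  0.87  6.01] q7 0.62
shift [ 0.0024 -0.0579  0.0137] turn -0.0047
7.622911827047409
y+ side [0.01244299 0.05743225 0.004     ]
[315.875 157.375] [318.625 160.875]
```

View pics/f5b.png

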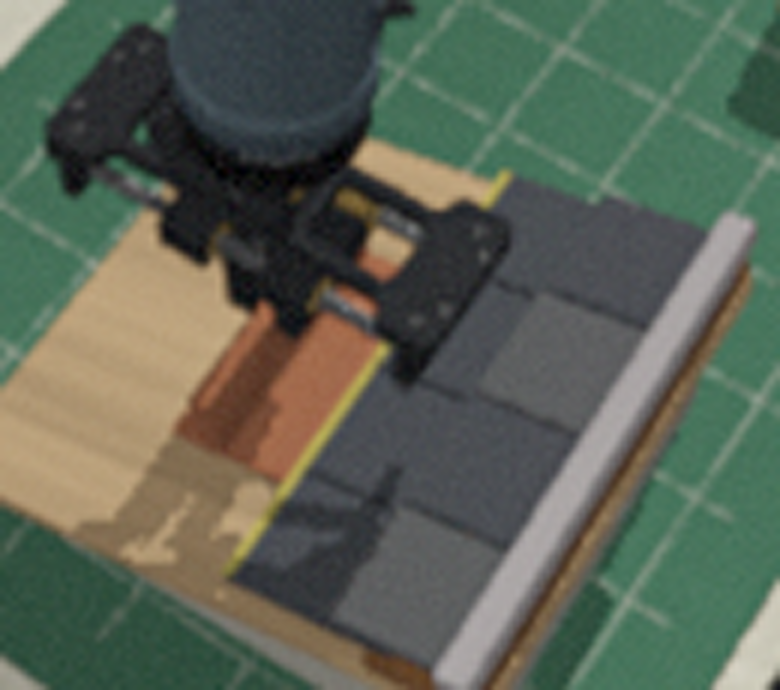

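```bash
python3 - <<'E'
from cell import monitor, ticket
o=monitor.observe();print(o["time_s"],abs(o["qd"]).max(),o["force"],o["finger_gap"])
print(ticket.job_done())
o=monitor.observe();print(o["time_s"],o["force"],o["finger_gap"],o["position"])
E
```

```text
11.25 0.0014372764988459074 [-6.29281777  0.72692379  6.32721444] 0.010118610122386731
the job is handed in; nothing more can be done
None
the job is handed in; nothing more can be done
```

I picked up the far flashing by its seam and laid it flat on the bare board with its leading edge about 17 mm below the deck's centre. I then slid it about 60 mm up the slope under the loose course. I handed the job in at 11.25 s with the flashing still gripped at 10 N and pressed down.

Last checks:
- **Tuck depth:** the leading edge is at about deck x = 0.040 to 0.048 (target 0.045). The arm-pose, travel and rear-corner estimates disagree by up to 8 mm, but all lie inside the allowed band.
- **Scribed line:** no longer visible in either view, so it is at or just under the course's lower edge. I could not see it directly, and my last 2 mm nudge did not move the flashing.
- **Centring and squareness:** about 1 mm off the middle. The tool's heading is within about 0.005 rad of the board's; the image gave 0.02 to 0.04 rad for the flashing when laid and early in the slide.
- **Press:** about 9 N normal to the board, plus about 5 N of sliding friction along it.
- **Flatness and shingles:** flatness is inferred from the force and the corner positions, since the edge is hidden. The course looked unmoved in the pictures, though I did not measure its angle.
- **Bystanders:** none were touched on the path I took; I did not re-measure their positions at the end.

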